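# Pop the fuse hatch of a bench power supply

### The job

On the cream power supply, open the narrow fuse hatch: with the fingertips together, press the ribbed pad at its free edge fully in, once only, let go so that the push-push latch pops it up, then keep clear and watch for at least two seconds that it stays open before you finish. Only press, do not grasp anything; leave the wide battery hatch shut, do not shift or lift the power supply, and leave the things around it where they are.

Things in the scene. Friction and masses are not known exactly. Their poses are not given: they have to be found in the camera images.
- psu: Bench power supply: loose cream steel box on rubber feet, 220 (x) x 170 (y) x 80 mm, 2.4 kg, facing any way. Origin: centre of its underside; z up. Front panel (knob and posts stick out 19 mm) on its -x side. In its top lie two grey hatches, each 88 mm along x, 6 mm thick, tops at z = 85 mm when shut, hinged at x = +44 mm, free edge towards the front panel, 20 mm apart.
- fuse_press (a point): Centre of the top of the ribbed press pad (12 x 26 mm, raised 2 mm) of the narrow fuse hatch (46 mm wide, at y = -49 mm of the power supply), 12 mm in from the hatch's free edge; in the power supply's frame at (-34, -49, 87) mm while shut. It moves with the hatch.
- battery_press (a point): The same pad on the wide battery hatch (76 mm wide, at y = +32 mm of the power supply), which must stay shut; in the power supply's frame at (-34, 32, 87) mm while shut.
- fuse_hatch (a joint): Angle of the narrow hatch, rad: 0 shut and latched; -0.05 pressed fully in (pad 4 mm down, at a hard stop; takes 4 to 6 N at the pad); 0.42 popped open (pad 31 mm up). Let go short of the stop, it stays latched; let go after 0.2 s at the stop, a spring (4 N, falling to 1 N) lifts it open within 1 s, or as the finger leaves. A second full press latches it shut again.
- battery_hatch (a joint): Angle of the wide hatch in rad, 0 shut; it has a latch of the same kind.
- fuse_cam (a joint): Hidden indexing cam of the fuse hatch's latch, in rad: 0 to 0.1 before the press, about 1 at the stop of the press, 3.1 to 3.3 popped open, over 4 once the opened hatch is pushed halfway down again, 6.3 latched again.
- solder_spool: Bystander: upright aluminium spool, 54 mm across, 41 mm high, beside the power supply (its +y side). Origin: centre of its underside.
- flux_jar: Bystander: small jar with a black cap, 48 mm across, 50 mm high, behind the power supply (its +x side). Origin: centre of its underside.
- screwdriver: Bystander: screwdriver 170 mm long lying beside the power supply (its -y side). Origin: under its middle.
- test_board: Bystander: brown circuit board 50 x 70 mm with parts up to 18 mm high, behind the power supply (its +x side). Origin: centre of its underside.

How it is judged:
By the outcome, as a careful person would: the job done as asked, in the order asked, and still so for the second after the job is handed in, with the robot touching nothing.
It also fails if it takes over 35 s, if anything falls off the work surface, if the arm or the gripper's body presses on something with over 40 N, if the wrist force passes 120 N, or if a joint passes its speed limit or range.

### The arm

A 6-joint arm with a two-finger parallel gripper is mounted at the origin on the work surface. World frame = base frame: x ahead of the robot, y to its left, z up, the work surface at z = 0. Lengths are in m, angles in degrees, forces in N, time in s.
With the tool pointing down it reaches from about 0.325 to 0.775 m from the base axis. Payload 5.5 kg.
Tool frame: the origin (TCP) lies at the centre of the arm's flange, where the gripper is bolted on; the fingertips stand 182 mm ahead of it and the grasp point (between the pads) lies 163 mm ahead of it; z points along the fingers, y is the direction in which the jaws open and shut (so a half turn about z gives the same grasp; the last joint's range is limited). The gripper opens to 88 mm and grips with 3 to 60 N. Pads are 20 mm wide; open, the fingers measure 115 mm over their backs; the gripper's body (75 mm by 178 mm) begins 61 mm behind the grasp point.
Start: joints at [63.902, 5.22, 70.514, -0, 104.267, -3.249], TCP at [0.233, 0.553, 0.405] pointing down, gripper open.
Joint ranges: [-164.24, 164.24], [-49.07, 125.15], [9.68, 141.18], [-86.29, 266.29], [3.28, 154.24], [-151.56, 151.56]. Speed limits (degrees/s): [147.25, 147.25, 172.46, 180, 180, 180].

### API

Orientations are given as [roll, pitch, yaw] about the fixed x, y, z axes, in that order (R = Rz(yaw) Ry(pitch) Rx(roll)).
In Python, from station import r gives the robot as it stands. The module is installed in compiled form; this text tells all that it offers. Calls block until the motion is done:
- r.reach(position, orientation): joint-space move of the TCP to a pose.
- r.servo_line(position, rotation=None, speed=0.15): straight line of the TCP; rotation=None keeps the orientation; speed is the mean speed in m/s.
- r.move_joints(angles): joint-space move.
- r.let_go() and r.grab(squeeze=None): open the fingers fully, or close them until they stop; squeeze is the grip in N (None keeps the last).
- r.wait(seconds).
- r.inverse_kinematics(position, orientation): joint angles nearest the present ones, or None.
- r.sense(): the state.
- r.snapshot(name): name is "side" or "top" or "wrist"; returns a dict with "frame" (384x512x3 uint8, red, green, blue), "fx", "fy", "cx", "cy" (pixels), "R" (3x3) and "t" (3): a world point X has camera coordinates R X + t. Camera axes: x right, y down, z forward; pixel columns grow to the right and rows downward; lengths in m; the calibration is good to about 2 mm. A picture is of the moment at which its call begins. There is no depth.
A pose or a line that the arm cannot do raises r.IKError and nothing moves.
- r.hand_in(): hands the job in, once; it reports no verdict.
The state is a dict: "clock": time; "joints": joint angles; "joint_vel": joint speeds; "joint_torque": joint torques, N m; "tcp_pos": TCP position; "orientation": TCP orientation; "contact_force": force on the tool from outside, world axes, zero at the start; "torque": the same for the moment, N m; "opening": finger opening in m.
Only numpy, scipy, OpenCV 4.12 (cv2) and the standard library are available. Lean on these libraries where they do the work, as an engineer would, in place of code of your own. Each camera call takes 0.05 s, during which the arm holds its last target.

## Working session

There is one attempt and no reset: what is moved stays moved. The work goes in short steps, each a Python script; the robot and the scene stay as the last script left them, time stands still between calls to the robot, and variables do not carry over. Pictures are saved under pics/ and viewed, and the job is handed in when it is done.

```bash
mkdir -p pics; python3 - <<'E'
from station import r
import cv2,pickle
d={}
for n in("top","side","wrist"):
    s=r.snapshot(n);d[n]=s
    cv2.imwrite(f"pics/{n}0.png",s["frame"][:,:,::-1]);print(n,s["fx"],s["cx"],s["cy"],s["R"],s["t"])
pickle.dump(d,open("d0.pkl","wb"))
s=r.sense();print(s["clock"],s["tcp_pos"],s["orientation"],s["contact_force"],s["opening"])
E
```

```text
top 477.7301454002812 256.94555358001026 191.5446169216632 [[ 0.01410472 -0.99986929  0.00790288]
 [-0.99240692 -0.01496439 -0.12208428]
 [ 0.12218659 -0.00612091 -0.99248827]] [0.09443447 0.55114458 1.15320749]
side 380.379088116545 253.23764170469758 195.10451400116958 [[ 0.75641461 -0.65390636  0.01560153]
 [-0.3428315  -0.41666251 -0.8419376 ]
 [ 0.55704892  0.6315052  -0.53934931]] [-0.34295486  0.30548292  0.46898267]
wrist 275.5153642742207 257.5893015787003 186.11031047681428 [[ 0.3888676   0.92129155 -0.00196519]
 [ 0.8815694  -0.37147999  0.29126964]
 [ 0.26761423 -0.11499777 -0.95663898]] [-0.59916005 -0.03460946  0.39058402]
0.15 [0.23299203 0.55295391 0.40379676] [-1.79915367e+02 -4.14650496e-03  1.57150857e+02] [0.46372982 0.47044417 0.57267963] 0.08822431705369443
```

View pics/top0.png

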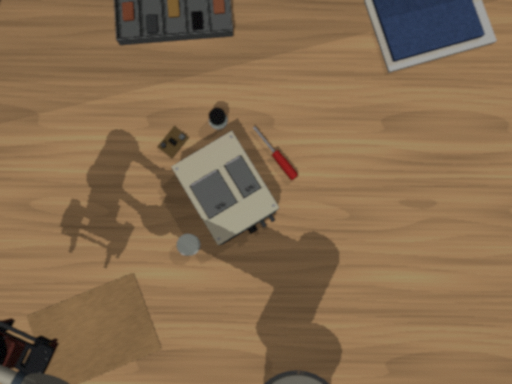

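View pics/side0.png

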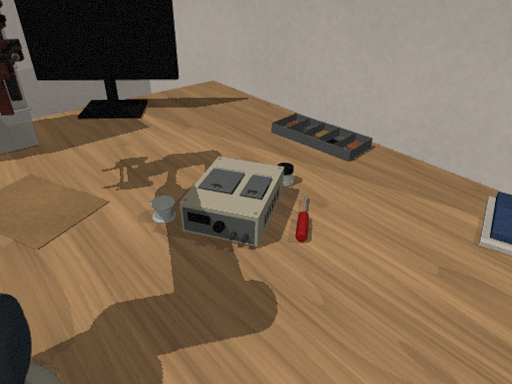

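View pics/wrist0.png

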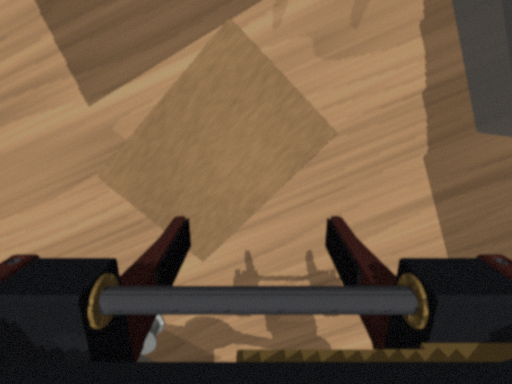

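The top view shows the PSU at about (225,187) px. The front panel with its knob and posts faces lower right (260,225), the narrow fuse hatch is at (243,177) and the wide hatch at (213,195). The spool (188,244), jar (218,117), board (173,141) and screwdriver (277,155) lie around it. The side view agrees, and the wrist view doesn't show the PSU. Next I measure the hatches by colour mask.

```bash
cat >h.py <<'E'
import numpy as np,cv2
def ray(s,uv,z):
    d=s["R"].T@np.array([(uv[0]-s["cx"])/s["fx"],(uv[1]-s["cy"])/s["fy"],1]);c=-s["R"].T@s["t"]
    return c+d*(z-c[2])/d[2]
def proj(s,X):
    c=s["R"]@np.array(X)+s["t"];return np.array([s["fx"]*c[0]/c[2]+s["cx"],s["fy"]*c[1]/c[2]+s["cy"]])
E
python3 - <<'E'
import pickle,cv2,numpy as np
from h import *
d=pickle.load(open("d0.pkl","rb"))
for n,(x0,y0,x1,y1) in dict(top=(170,125,285,250),side=(180,150,290,245)).items():
    s=d[n];f=s["frame"];hsv=cv2.cvtColor(f,cv2.COLOR_RGB2HSV)
    m=((hsv[...,1]<45)&(hsv[...,2]>60)&(hsv[...,2]<150)).astype(np.uint8)
    b=np.zeros_like(m);b[y0:y1,x0:x1]=m[y0:y1,x0:x1]
    cs,_=cv2.findContours(b,cv2.RETR_EXTERNAL,cv2.CHAIN_APPROX_NONE)
    o=f[:,:,::-1].copy()
    for c in cs:
        if cv2.contourArea(c)<150: continue
        # rectify contour onto z=0.085 plane, mm
        p=np.array([ray(s,q[0],.085)[:2]*1000 for q in c],np.float32)
        print(n,cv2.contourArea(c),cv2.minAreaRect(c)[0],"world",np.round(cv2.minAreaRect(p),1) if 0 else cv2.minAreaRect(p))
        cv2.drawContours(o,[c],-1,(0,0,255),1)
    cv2.imwrite(f"pics/{n}1.png",cv2.resize(o[y0:y1,x0:x1],None,fx=4.5,fy=4.5,interpolation=cv2.INTER_NEAREST))
E
```

```text
top 279.0 (188.0, 241.5) world ((423.081787109375, 262.45599365234375), (34.94974899291992, 51.58901596069336), 0.8094407916069031)
top 1543.0 (226.89260864257812, 203.50872802734375) world ((513.9048461914062, 173.73593139648438), (194.51034545898438, 126.74959564208984), 50.750091552734375)
top 893.5 (241.89483642578125, 176.14161682128906) world ((580.0097045898438, 139.22677612304688), (99.53764343261719, 55.49662399291992), 32.157005310058594)
side 563.5 (229.0301055908203, 227.3445587158203) world ((459.3918762207031, 61.46330642700195), (59.40565490722656, 138.645263671875), 6.076600551605225)
side 449.0 (255.85800170898438, 186.09400939941406) world ((577.9085083007812, 135.82199096679688), (101.83995056152344, 49.657569885253906), 30.030590057373047)
side 704.0 (221.8648681640625, 180.31080627441406) world ((535.7547607421875, 206.2879180908203), (102.85248565673828, 80.36343383789062), 28.45659828186035)
```

View pics/top1.png

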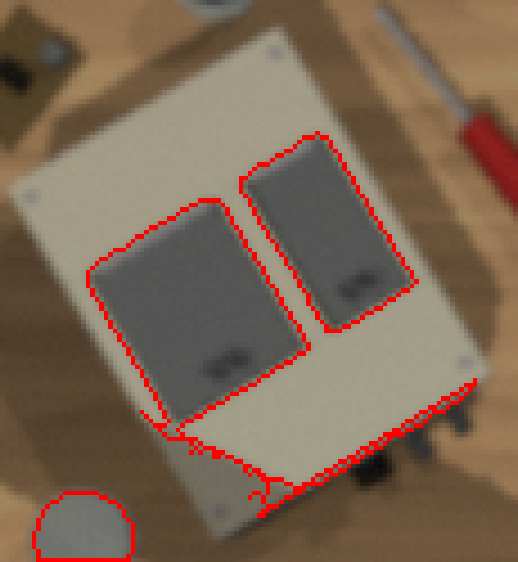

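View pics/side1.png

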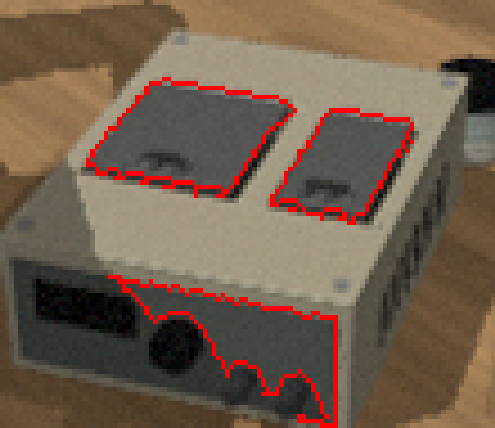

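Both views show the hatches outlined cleanly, with dark ribbed pads at the free edges (fuse pad at about (249,189) in top and (253,192) in side). Now I cross-check pad rays, the two-view intersection and the box corners.

```bash
python3 - <<'E'
import pickle
from h import *
d=pickle.load(open("d0.pkl","rb"))
T,S=d["top"],d["side"]
pads={}
for n,s,wins in(("top",T,dict(f=(243,183,257,196),b=(212,199,230,213))),("side",S,dict(f=(246,188,259,196),b=(209,182,224,189)))):
    g=cv2.cvtColor(s["frame"],cv2.COLOR_RGB2GRAY).astype(float)
    for k,(x0,y0,x1,y1) in wins.items():
        w=g[y0:y1,x0:x1];med=np.median(w);q=np.clip(med-12-w,0,None); q[w>med+15]=0
        yy,xx=np.mgrid[y0:y1,x0:x1];uv=((q*xx).sum()/q.sum(),(q*yy).sum()/q.sum())
        pads[n,k]=uv;print(n,k,np.round(uv,1),np.round(ray(s,uv,.087)*1000,1))
for k in"fb":
    A=[];B=[]
    for n,s in(("top",T),("side",S)):
        c=-s["R"].T@s["t"];v=ray(s,pads[n,k],0)-c;v/=np.linalg.norm(v);P=np.eye(3)-np.outer(v,v);A.append(P);B.append(P@c)
    print("tri",k,np.round(np.linalg.solve(sum(A),sum(B))*1000,1))
C=[np.array(c)/4.5+np.array([170,125])for c in[(280,28),(12,188),(220,538),(488,372)]]
W=[ray(T,c,.08)[:2]*1000 for c in C]
print("corners",np.round(W,0),[round(np.linalg.norm(W[i]-W[i-1])) for i in range(4)],"centre",np.mean(W,0))
x=(W[0]+W[1]-W[2]-W[3]);x/=np.linalg.norm(x);yv=np.array([-x[1],x[0]])
c=np.mean(W,0);print("yaw",np.degrees(np.arctan2(x[1],x[0])),"fuse",c-34*x-49*yv,"bat",c-34*x+32*yv)
# from hatch rect centre
for a,h in((32.2,(580,139.2)),(30,(577.9,135.8))):
    a=np.radians(a);print("hatchc",np.array(h)-34*np.array([np.cos(a),np.sin(a)]))
E
```

```text
top f [249.3 187.8] [551.8 121.1  87. ]
top b [220.3 205.4] [508.8 188.9  87. ]
side f [252.  191.2] [553.5 121.9  87. ]
side b [216.6 185. ] [510.6 190.1  87. ]
tri f [552.  120.8  88. ]
tri b [509.  188.6  88.3]
corners [[690. 165.]
 [601. 306.]
 [417. 190.]
 [506.  51.]] [216, 167, 217, 165] centre [553.54120683 177.98601946]
yaw 31.87480572387991 fuse [550.54345537 118.42081581] bat [507.7701927  187.20633755]
hatchc [551.22943235 121.08220661]
hatchc [548.45513627 118.8       ]
```

The estimates agree within about 3 mm: the fuse pad is at (552,120.5) at z≈87–88 mm, and the yaw is 32.2°. The pad spacing is 80 mm (81 given), and the corner lengths of 216×166 match the box. I'll close the fingers and hover over the pad.

```bash
python3 - <<'E'
from station import r
import cv2,pickle,numpy as np
P=[.552,.1205,.182+.087+.10]
best=None
for y in(32.2,-147.8):
    q=r.inverse_kinematics(P,[180,0,y]);print(y,q)
    if q is not None:
        c=np.abs(np.array(q)-r.sense()["joints"]).max()
        if best is None or c<best[0]:best=(c,y)
r.grab(5)
r.reach(P,[180,0,best[1]])
P[2]-=.06
r.servo_line(P,speed=.1)
d={}
for n in("top","side","wrist"):
    s=r.snapshot(n);d[n]=s
    cv2.imwrite(f"pics/{n}2.png",s["frame"][:,:,::-1])
pickle.dump(d,open("d2.pkl","wb"))
s=r.sense();print(s["clock"],s["tcp_pos"],s["orientation"],s["contact_force"],s["opening"])
from h import proj
for n in d: print(n,proj(d[n],[.552,.1205,.087]),proj(d[n],np.array(s["tcp_pos"])-[0,0,.182]))
o=d["side"]["frame"][100:250,170:320,::-1];cv2.imwrite("pics/side2c.png",cv2.resize(o,None,fx=4,fy=4,interpolation=2))
E
```

```text
32.2 [ 8.86434474e+00 -4.35254122e-01  7.99298349e+01 -2.54444375e-14
  1.00505419e+02  6.66643447e+01]
-147.8 [   8.86434474   -0.43525412   79.92983488    0.          100.50541925
 -113.33565526]
4.3333 [0.55218707 0.12052551 0.31016576] [ 1.79957125e+02 -9.98810755e-02  3.21997822e+01] [-0.26058884  1.1929757  -0.31298913] 0.0005302751690606247
top [249.53817047 187.71433959] [249.393602   185.29271055]
side [251.89091543 191.69732022] [252.2253359  174.73989125]
wrist [257.35831437 209.32273036] [257.47655941 232.77531192]
```

View pics/side2c.png

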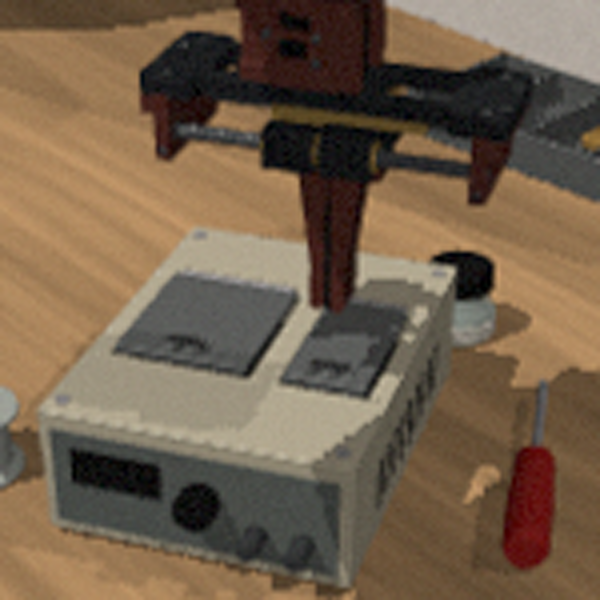

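View pics/wrist2.png

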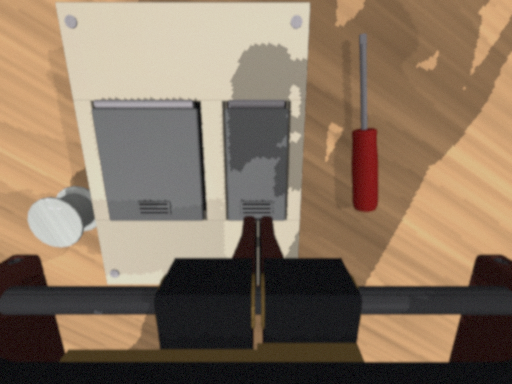

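The wrist view shows the closed fingertips in line with the fuse pad: ribs at (257,208), predicted (257.4,209.3). The jaws are aligned with the box. Now the guarded press.

```bash
python3 - <<'E'
from station import r
import numpy as np
X,Y=.552,.1205
go=lambda tip,v:r.servo_line([X,Y,.182+tip],speed=v)
go(.092,.05); r.wait(.2)
f0=np.mean([r.sense()["contact_force"] for _ in range(3)],0)
print("base",f0)
tip=.092;held=False
while tip>.0785:
    tip-=.0006; go(tip,.012)
    s=r.sense();f=np.array(s["contact_force"])-f0
    print(round(s["clock"],2),round(tip*1e3,1),round((s["tcp_pos"][2]-.182)*1e3,2),np.round(f,1))
    if f[2]>12: break
r.wait(.35)
s=r.sense();print("hold",s["clock"],(s["tcp_pos"][2]-.182)*1e3,np.array(s["contact_force"])-f0)
E
```

```text
base [-0.31265845  0.47287656  0.07786084]
5.63 91.4 91.43 [-0.3 -1.5 -0.3]
5.88 90.8 90.73 [-0.3 -0.3 -0.8]
6.13 90.2 90.1 [-0.1 -1.  -1. ]
6.38 89.6 89.55 [ 0.5 -0.1 -0.1]
6.63 89.0 88.94 [ 0.5 -0.3 -0.4]
6.88 88.4 88.33 [ 0.3  0.1 -0.1]
7.13 87.8 87.79 [ 0.3 -0.4 -0.1]
7.38 87.2 87.46 [ 0.2 -0.4  2.2]
7.63 86.6 86.91 [-1.2 -1.   2.2]
7.88 86.0 86.15 [-1.2 -0.9  3.3]
8.13 85.4 85.39 [-0.7 -0.8  2.4]
8.38 84.8 84.73 [-1.1 -1.   4.1]
8.63 84.2 84.13 [-1.1 -0.6  2.7]
8.88 83.6 83.66 [-1.7 -1.8  5.1]
9.13 83.0 83.34 [-3.1 -0.5  5.9]
9.38 82.4 82.88 [-3.4 -1.2  6.4]
9.63 81.8 82.61 [-2.4 -1.7  7.4]
9.88 81.2 82.4 [-4.6 -3.   9.2]
10.13 80.6 82.21 [-5.1 -2.8 10.2]
10.38 80.0 82.01 [-6.  -2.8 11.5]
10.63 79.4 81.87 [-7.  -2.4 13.8]
hold 10.9833 81.81979027844372 [-6.93276756 -2.85664994 14.0513351 ]
```

Contact came at 87.4 mm. The hard stop shows at about 83 mm, where the force climbs past 6 N with little further travel, and I held there for 0.35 s. I retract straight up and watch.

```bash
python3 - <<'E'
from station import r
import cv2,pickle,numpy as np
X,Y=.552,.1205
r.servo_line([X,Y,.182+.21],speed=.08)
s=r.sense();print(s["clock"],s["tcp_pos"],s["contact_force"])
d={}
def snap(t):
    for n in("side","wrist"):
        q=r.snapshot(n);d[n+t]=q;cv2.imwrite(f"pics/{n}{t}.png",q["frame"][:,:,::-1])
snap("3")
r.wait(2.4)
snap("4")
d["top4"]=r.snapshot("top");pickle.dump(d,open("d4.pkl","wb"));cv2.imwrite("pics/top4.png",d["top4"]["frame"][:,:,::-1])
print(r.sense()["clock"],np.abs(d["side3"]["frame"].astype(int)-d["side4"]["frame"]).mean())
for t in"34":
    o=d["side"+t]["frame"][130:250,150:310,::-1];cv2.imwrite(f"pics/side{t}c.png",cv2.resize(o,None,fx=4,fy=4,interpolation=2))
E
```

```text
12.7667 [0.55200124 0.12047954 0.39134671] [-0.61879838 -0.35926567 -0.16163923]
15.4167 2.7711385091145835
```

View pics/side3c.png

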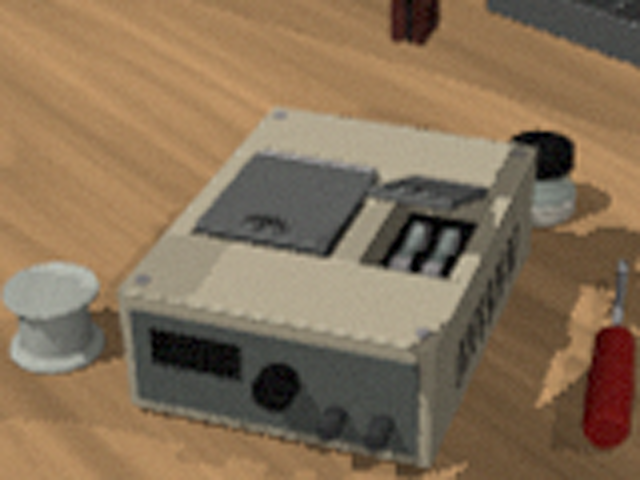

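View pics/side4c.png

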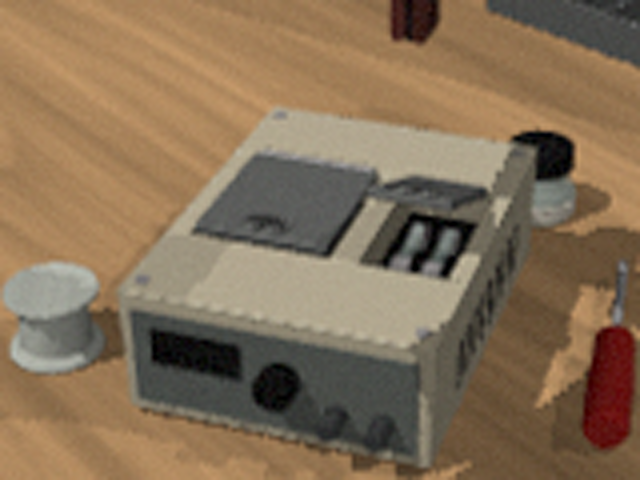

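View pics/wrist4.png

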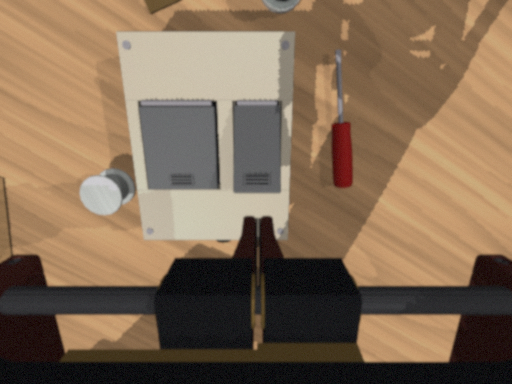

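View pics/top4.png

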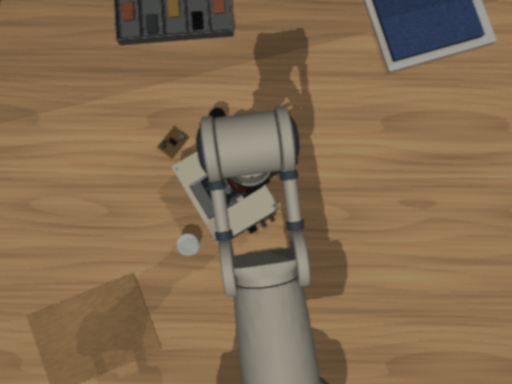

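The side crops 2.6 s apart both show the fuse hatch standing open, with fuses visible at crop (425,240), and the wide hatch flat. In the top view the PSU corner (276,208) and the visible bystanders are where they were. Handing in.

```bash
python3 - <<'E'
from station import r
r.wait(.4);s=r.sense();print(s["clock"],s["contact_force"]);print(r.hand_in())
E
```

```text
15.8167 [ 0.67853397  0.2503685  -0.28464545]
the job is handed in; nothing more can be done
None
```

The narrow fuse hatch is open and stayed open, and the job is handed in at about 15.8 s on the robot clock, under the 35 s limit.

- **Press:** With the fingertips together I pressed the fuse pad once, at (552, 120.5) mm. The fingertips touched it at about 87.4 mm and met the hard stop at about 83 mm. I held there for 0.35 s, with the force peaking at about 14 N, then lifted straight up about 125 mm clear.
- **Watching:** Side views 2.6 s apart both show the hatch standing open with the fuses visible. The wide battery hatch was still shut. The measured force was back to noise level, so the robot was touching nothing.
- **Surroundings:** By eye, the power supply and the things around it look unmoved. In the last top view the arm hid part of the power supply, the jar and the screwdriver; the side and wrist views show those.
- **Disagreements:** My estimates of the pad position differed by up to about 3 mm. A sideways force of about 7 N built up during the press, but it shifted nothing that I could see.

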